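# Lock a tube pallet in a spring-loaded docking station and press its cap home

### The job

Slide the blue tube pallet, yellow-marked nose first, into the docking station against its spring and hold it firmly against the stops until the slow side plunger has moved all the way into the pallet's notch, and a moment longer, so that the pallet stays locked when you let go. Then press the white cap on the pallet fully down. Do not disturb the plug gauge, the deburring tool, the dish or the spare cap lying near the work.

Things in the scene. Friction and masses are not known exactly. Their poses are not given: they have to be found in the camera images.
- pallet: Loose slippery (friction 0.35) blue block, 0.2 to 0.4 kg, 90 mm long (its x), 56 wide (y), 26 high; yellow strip on top at the nose (+x end). Origin: underside centre. Sides grippable for x = -45 to 0 mm. In its -y side a 12 mm notch at x = +1 to +14.5 mm; from x = +21 to the nose that side is bevelled by 12 mm. A white tube stub on top (x = +6, y = +5 mm) bears the sliding cap.
- dock: Docking station fixed on the bench, open towards the robot. Origin on the bench, +x = push-in direction, z up. Aluminium rails 20 mm high, inner faces at y = +-30 mm from x = -45 to +75 mm, no floor: the pallet slides on the bench between them, its axes along the dock's. Block 30 mm high behind the stops (x = 66 to 92 mm); plunger housing 28 mm high outside the -y rail.
- dock_mouth (a point): Middle of the dock's open end, at dock x = -66 mm on the bench: the rail ends flare from y = +-30 mm (dock x = -45 mm) to +-42 mm here; nothing of the dock lies more than 4 mm before it or beyond y = +-54 mm at the mouth.
- dock_stop (a point): Midway between the two fixed stop pads, on their faces, dock x = +60 mm, 14 mm up. Pallet fully home: nose on the pads, pallet origin at dock x = +15 mm, tail at -30 mm.
- ejector (a joint): Brass sprung button between the stop pads. 0 = standing 10 mm proud of the pads, 0.010 m = level with them (pallet home). Pushes the pallet back with 4 to 6 N.
- plunger (a joint): Sprung oil-damped 9 mm round-nosed pin from the -y side at dock x = +23 mm, 15 mm up, red knob outside. 0 = fully out in the lane (tip at dock y = -19 mm); grows to 0.0125 m as the pallet's bevel pushes it back (push at 10 mm/s or less, 5 to 20 N). With the pallet home it creeps into the notch in 2 to 5 s, back to 0 = locked; the locked pallet rests 2 to 3.5 mm off the stops.
- cap (a joint): Cap's slide on the pallet's stub: 0 = raised, 0.010 m = fully pressed down. Held wherever it is by friction of 6 N. Starts 0 to 3 mm down.
- cap_top (a point): Centre of the top of the white cap (34 mm diameter, 11 mm high), at x = +6, y = +5 mm of the pallet; 58 mm above the bench with the cap fully raised, 48 mm when home.
- pallet_tail (a point): Centre of the pallet's flat rear face (13 mm above its underside): the face to push on.
- gauge: Grey plug gauge, 108 x 30 x 30 mm, lying along its x beside the pallet. Origin: centre of underside. Not to be disturbed.
- deburrer: Yellow-handled deburring tool, 137 x 17 x 17 mm, lying along its x on the other side of the pallet. Origin: centre of underside. Not to be disturbed.
- dish: Round dish 110 mm in diameter, 25 mm high, with trimmed rings. Origin: centre of underside. Not to be disturbed.
- spare_cap: White tube cap, 34 mm diameter, 11 mm high, lying near the left of the docking station's mouth. Origin: centre of underside. Not to be disturbed.

How it is judged:
By the outcome, as a careful person would: the job done as asked, in the order asked, and still so for the second after the job is handed in, with the robot touching nothing.
It also fails if it takes over 66 s, if anything falls off the work surface, if the arm or the gripper's body presses on something with over 40 N, if the wrist force passes 120 N, or if a joint passes its speed limit or range.

### The arm

A 6-joint arm with a two-finger parallel gripper is mounted at the origin on a cart in front of the work surface, level with it; the furniture and walls round the work are solid. World frame = base frame: x ahead of the robot, y to its left, z up, the work surface at z = 0. Lengths are in mm, angles in rad, forces in N, time in s.
With the tool pointing down it reaches from about 350 to 975 mm from the base axis. Payload 7.1 kg.
Tool frame: the origin (TCP) lies on the centre line of the jaws, within the pads' length; the fingertips stand 17 mm ahead of it and the grasp point (between the pads) lies 2 mm behind it (tip_extent is the distance from the TCP to the fingertips, in mm); z points along the fingers, y is the line along which they close (so a half turn about z gives the same grasp; the last joint's range is limited). The gripper opens to 88 mm and grips with 3 to 60 N. Pads are 20 mm wide; open, the fingers measure 115 mm over their backs; the gripper's body (75 mm by 178 mm) begins 61 mm behind the grasp point.
Start: joints at [-1.277, 0.423, 1.63, -0, 1.089, -0.019], TCP at [192.345, -594.65, 239.675] pointing down, gripper open.
Joint ranges: [-3, 3], [-0.9, 2.11], [0.09, 2.58], [-1.31, 4.45], [0.11, 2.69], [-2.54, 2.54]. Speed limits (rad/s): [2.39, 2.39, 3.01, 3.14, 3.14, 3.14].

### API

Orientations are given as a rotation vector (axis times angle).
In Python, from workcell import get_obs, get_image, camera_model, close_job, look_for, outline_of, pinpoint, tip_extent gives the robot as it stands.
- The arm moves only by the shell command python3 -m jog 'ROWS'. ROWS is text: rows parted by semicolons, each of 7 numbers parted by spaces: the shift along the tool's x, y, z as a fraction of full scale, then the turn, a rotation vector about the tool's x, y, z as a fraction of full scale, then the closure, from -1 (fully open) to 1 (shut). A call has 1 to 8 rows; each row is the pose to reach, as a shift and turn from the pose commanded when the call began, along the tool's axes at that moment; what a row does not reach only later rows make up. Full scale, the value 1, is 0.2 m for a shift and 30 degrees for a turn. A row lasts 1/10 s, in which the tool goes at most 50 mm and 8.59 degrees, less where a joint would pass 70% of its speed; a pose out of reach is approached as far as the arm can. A call with a number of a shift or a turn outside -1 to 1 is refused whole. A call with a gripper value outside its range is refused whole. The fingers move at their own pace and stop on an object; the grip force is fixed at half the most. Time passes only in rows, so rows that repeat a pose let the fingers close. It gives the time, the measured TCP pose, the force, the opening and the grip force at its end, in the units of the state.
- get_obs(): the state, without advancing time (a new reading comes with each control period).
- get_image(name): name is "scene" or "top" or "wrist"; returns the picture (400x640x3 uint8, red, green, blue); there is no depth.
- camera_model(name): a dict with "fx", "fy", "cx", "cy" (pixels), "dist_coeffs" ([k1, k2, p1, p2, k3] as OpenCV has them; the pictures are not rectified), "origin" and "orientation" of the camera in the world; the wrist camera has in their place "tool_from_camera" (4x4, takes a point from camera to tool coordinates, whose origin is the TCP and whose axes are the flange's). Camera axes: x right, y down, z forward; pixel columns grow to the right and rows downward; lengths in mm; the calibration is good to about 2 mm. A picture is of the moment at which its call begins: read the wrist's pose just before it. camera_model takes no time and is no camera call.
- close_job(): hands the job in; it is judged then, once.
Trained networks look in the newest picture that a camera, given by its name, has taken for a name from the list of things; names that differ only in an ending like _2 or _b are one class to them, and where a whole thing is asked for, a point or a joint stands for the part that bears it (a point fixed in the world has none). Each returns a list of dicts, best first, with "confidence" (0 to 1); they miss things now and then, are a little off and sometimes report something else, mostly with a low value. They report only what shows in the picture. A call takes as long as a camera call.
- look_for(target, camera): "xyz" ([x, y, z] in mm, in the coordinates of the camera as it stood for that picture, good to about 4 mm: the middle of the surface that is visible of it).
- outline_of(target, camera): "mask" (400x640 bool, what is visible of it).
- pinpoint(target, camera): "xyz" ([x, y, z] in mm, in the coordinates of the camera as it stood for that picture, good to about 4 mm: a listed point, or the origin of a listed thing).
The state is a dict: "t": time; "qpos": joint angles; "qvel": joint speeds; "joint_torque": joint torques, N m; "ee_pos": TCP position; "orientation": TCP orientation; "ft_force": force on the tool from outside, world axes, zero at the start; "moment": the same for the moment, N m; "width": finger opening in mm; "grasp_force": force on a finger pad.
Only numpy, scipy, OpenCV 4.12 (cv2) and the standard library are available. Lean on these libraries where they do the work, as an engineer would, in place of code of your own. Each camera call takes 0.05 s, during which the arm holds its last target. There are 200 camera calls.

## Working session

There is one attempt and no reset: what is moved stays moved. The work goes in short steps, Python scripts to look and compute and a shell command to move; the robot and the scene stay as the last step left them, time stands still between calls to the robot, and variables do not carry over. Pictures are saved under pics/ and viewed, at most 10 in all, crops included, and the job is handed in when it is done.

```bash
ls; mkdir -p pics
cat > h.py <<'E'
import numpy as np, cv2
from scipy.spatial.transform import Rotation as R
from workcell import *
def cam(name, o=None):
    m=camera_model(name)
    if 'tool_from_camera' in m:
        o=o or get_obs(); T=np.eye(4); T[:3,:3]=R.from_rotvec(o['orientation']).as_matrix(); T[:3,3]=o['ee_pos']
        return m,T@np.array(m['tool_from_camera'])
    T=np.eye(4); q=np.array(m['orientation']); T[:3,:3]=R.from_rotvec(q).as_matrix() if q.size==3 else q.reshape(3,3) if q.size==9 else R.from_quat(q).as_matrix()
    T[:3,3]=m['origin']; return m,T
def w(T,p): return T[:3,:3]@np.array(p)+T[:3,3]
def px2w(m,T,uv,z):
    K=np.array([[m['fx'],0,m['cx']],[0,m['fy'],m['cy']],[0,0,1]])
    n=cv2.undistortPoints(np.array(uv,float).reshape(-1,1,2),K,np.array(m['dist_coeffs'])).reshape(-1,2)
    d=np.c_[n,np.ones(len(n))]@T[:3,:3].T
    return T[:3,3]+d*((z-T[2,3])/d[:,2])[:,None]
def shot(name,f):
    o=get_obs(); im=get_image(name); cv2.imwrite('pics/'+f,im[:,:,::-1]); return im,*cam(name,o)
E
python3 - <<'E'
from h import *
print(get_obs()); print(camera_model('top')); print(tip_extent)
for c in ['top','scene']:
    im,m,T=shot(c,c+'0.png')
    for t in ['pallet','dock','dock_mouth','dock_stop','cap_top','pallet_tail','gauge','deburrer','dish','spare_cap']:
        print(c,t,[(np.round(w(T,d['xyz'])).tolist(),round(d['confidence'],2)) for d in pinpoint(t,c)[:2]])
E
```

```text
pics
{'t': 0.0, 'qpos': array([-1.27697864e+00,  4.23849086e-01,  1.63070436e+00, -2.96313244e-05,
        1.08859677e+00, -1.90045465e-02]), 'qvel': array([-1.04975121e-06, -1.37392755e-03, -1.26349649e-03,  5.60344267e-04,
        1.59335336e-03, -7.46369487e-04]), 'joint_torque': array([ 3.00339743e-04, -5.44622040e+01, -2.73665911e+01,  6.44421740e-02,
        2.26230413e-02, -1.00860209e-04]), 'ee_pos': array([ 192.19825395, -594.14477263,  238.89089101]), 'orientation': array([-3.10171840e+00, -4.89160469e-01,  3.75772178e-04]), 'ft_force': array([0.24443614, 0.58856951, 0.12639251]), 'moment': array([ 0.02920041, -0.02565569,  0.036275  ]), 'grasp_force': 0.0, 'width': 87.48637681448359}
{'fx': 411.362372962057, 'fy': 411.362372962057, 'cx': 320.1493073607899, 'cy': 202.81375415194069, 'dist_coeffs': array([0.03131495, 0.        , 0.        , 0.        , 0.        ]), 'origin': array([ 294.0278342 ,  108.4041051 , 1258.59721299]), 'orientation': array([-2.13249422,  2.08325669, -0.18092346])}
17.0
top pallet [([431.0, 190.0, -1.0], 0.84)]
top dock [([563.0, -199.0, 1.0], 0.86)
[... 258 characters left out ...]
 deburrer [([501.0, 228.0, -1.0], 0.47)]
top dish [([455.0, 396.0, -0.0], 0.88)]
top spare_cap [([475.0, -88.0, -1.0], 0.69), ([502.0, 227.0, 2.0], 0.28)]
scene pallet [([430.0, 183.0, 4.0], 0.73)]
scene dock [([558.0, -203.0, -0.0], 0.67), ([405.0, 217.0, 17.0], 0.18)]
scene dock_mouth [([502.0, -185.0, -2.0], 0.89)]
scene dock_stop [([620.0, -225.0, 14.0], 0.71)]
scene cap_top [([442.0, 185.0, 57.0], 0.57), ([561.0, -203.0, -0.0], 0.34)]
scene pallet_tail [([405.0, 220.0, 15.0], 0.68), ([619.0, -223.0, 12.0], 0.59)]
scene gauge [([379.0, 125.0, 5.0], 0.73), ([622.0, -223.0, 15.0], 0.39)]
scene deburrer []
scene dish [([457.0, 392.0, 9.0], 0.78)]
scene spare_cap [([473.0, -91.0, 6.0], 0.4)]
```

Run:
```python
import cv2
im=cv2.imread('pics/top0.png'); cv2.imwrite('pics/top0b.png',cv2.resize(im,(800,500),interpolation=cv2.INTER_CUBIC))
```

```text
(no output)
```

View pics/top0b.png

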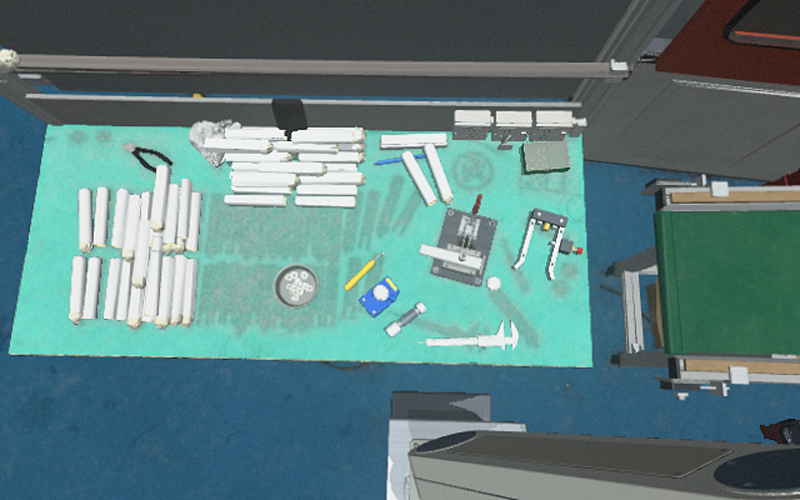

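```bash
cat >> h.py <<'E'
def plan(xyz,yaw,n):
    """n calls from the pose now to TCP xyz, tool x at yaw deg, pointing down"""
    o=get_obs(); r0=R.from_rotvec(o['orientation']); p0=np.array(o['ee_pos'])
    r1=R.from_euler('z',yaw,degrees=True)*R.from_euler('x',180,degrees=True)
    dv=(r0.inv()*r1).as_rotvec(); c=r0
    for i in range(n):
        s=c.inv().apply((np.array(xyz)-p0)/n)/200
        print(np.round(s,4), np.round(dv/n/np.radians(30),4)); c=c*R.from_rotvec(dv/n)
E
python3 - <<'E'
from h import *
print(np.round(camera_model('wrist')['tool_from_camera'],2))
plan([410,200,260],131,5)
E
```

```text
[[   0.     -0.96   -0.28   76.16]
 [   1.      0.      0.      0.4 ]
 [  -0.     -0.28    0.96 -144.34]
 [   0.      0.      0.      1.  ]]
[ 0.4516 -0.6891 -0.0203] [ 0.     -0.     -0.7539]
[ 0.6819 -0.4625 -0.0203] [ 0.     -0.     -0.7539]
[ 0.8073 -0.1647 -0.0203] [ 0.     -0.     -0.7539]
[ 0.8085  0.1584 -0.0203] [ 0.     -0.     -0.7539]
[ 0.6854  0.4572 -0.0203] [ 0.     -0.     -0.7539]
```

```bash
python3 -m jog '.45 -.69 -.02 0 0 -.754 -1;.45 -.69 -.02 0 0 -.754 -1;.45 -.69 -.02 0 0 -.754 -1;.45 -.69 -.02 0 0 -.754 -1' >/dev/null
python3 -m jog '.682 -.463 -.02 0 0 -.754 -1;.682 -.463 -.02 0 0 -.754 -1;.682 -.463 -.02 0 0 -.754 -1;.682 -.463 -.02 0 0 -.754 -1' >/dev/null
python3 -m jog '.807 -.165 -.02 0 0 -.754 -1;.807 -.165 -.02 0 0 -.754 -1;.807 -.165 -.02 0 0 -.754 -1;.807 -.165 -.02 0 0 -.754 -1'
python3 -m jog '.808 .158 -.02 0 0 -.754 -1;.808 .158 -.02 0 0 -.754 -1;.808 .158 -.02 0 0 -.754 -1;.808 .158 -.02 0 0 -.754 -1' >/dev/null
python3 -m jog '.685 .457 -.02 0 0 -.754 -1;.685 .457 -.02 0 0 -.754 -1;.685 .457 -.02 0 0 -.754 -1;.685 .457 -.02 0 0 -.754 -1;.685 .457 -.02 0 0 -.754 -1;.685 .457 -.02 0 0 -.754 -1'
python3 - <<'E'
from h import *
im,m,T=shot('wrist','w1.png')
for t in ['pallet','cap_top','pallet_tail','gauge','deburrer','dish']:
    print(t,[(np.round(w(T,d['xyz'])).tolist(),round(d['confidence'],2)) for d in pinpoint(t,'wrist')[:2]])
E
```

```text
t: 2.3
ee_pos: [323.3, -114.9, 252.2]
orientation: [2.296, 2.143, 0.002]
ft_force: [0.7, -0.4, -0.4]
width: 87.5
grasp_force: 0.0
t: 3.3
ee_pos: [409.0, 199.2, 259.4]
orientation: [-1.303, -2.858, 0.002]
ft_force: [0.1, -0.1, -0.7]
width: 88.0
grasp_force: 0.0
pallet [([436.0, 182.0, -2.0], 0.72)]
cap_top [([449.0, 184.0, 56.0], 0.58)]
pallet_tail [([407.0, 221.0, 8.0], 0.85)]
gauge [([385.0, 127.0, 3.0], 0.93)]
deburrer [([501.0, 231.0, -5.0], 0.93)]
dish [([453.0, 394.0, -4.0], 0.56)]
```

View pics/w1.png

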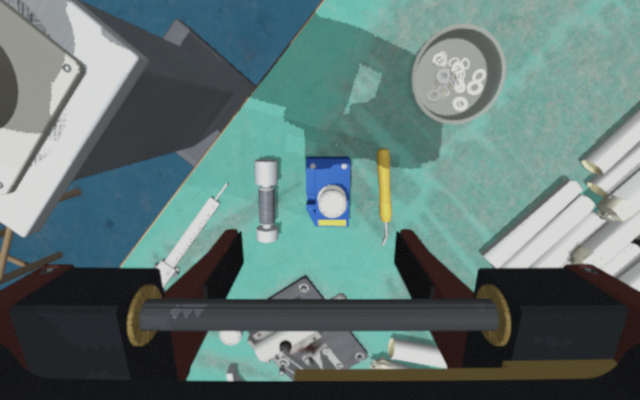

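Run:
```python
from h import *
im=cv2.imread('pics/w1.png'); m,T=cam('wrist')
print(T[:3,3])
hsv=cv2.cvtColor(im,cv2.COLOR_BGR2HSV)
b=cv2.inRange(hsv,(105,150,60),(125,255,255)); b[:140]=0;b[240:]=0;b[:,:280]=0;b[:,370:]=0
for v in range(154,230,4):
    c=np.where(b[v])[0]; print(v,c.min() if len(c) else None,c.max() if len(c) else None,end='; ')
print()
for u in range(304,356,5):
    c=np.where(b[:,u])[0]; print(u,c.min() if len(c) else None,c.max() if len(c) else None,end='; ')
print(np.round(px2w(m,T,[[306,158],[351,158],[351,226],[308,226]],26),1))
c=im[140:240,280:380]; cv2.imwrite('pics/w1c.png',cv2.resize(c,None,fx=6,fy=6,interpolation=cv2.INTER_CUBIC))
```

```text
[360.82006906 255.95975223 404.18029413]
154 None None; 158 307 348; 162 307 349; 166 307 349; 170 306 349; 174 307 349; 178 307 349; 182 307 349; 186 307 349; 190 306 349; 194 307 349; 198 307 348; 202 308 348; 206 307 348; 210 307 348; 214 309 348; 218 312 348; 222 314 347; 226 None None; 
304 None None; 309 157 214; 314 157 223; 319 157 218; 324 157 218; 329 157 183; 334 157 183; 339 157 218; 344 157 218; 349 159 195; 354 None None; [[385.7 203.6  26. ]
 [427.8 240.2  26. ]
 [488.9 173.9  26. ]
 [446.  136.7  26. ]]
```

View pics/w1c.png

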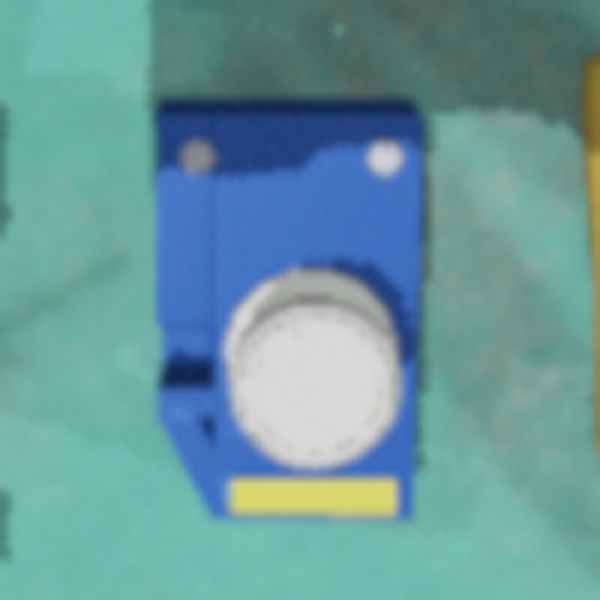

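Run:
```python
from h import *
m,T=cam('wrist')
P=px2w(m,T,[[306.2,158.8],[350.0,158.5],[348.5,226.0],[315.7,226.0]],26)[:,:2]; print(np.round(P,1))
L=np.array([[-45,-28],[-45,28],[45,28],[45,-16]])
a=P-P.mean(0); l=L-L.mean(0)
th=np.arctan2((l[:,0]*a[:,1]-l[:,1]*a[:,0]).sum(),(l*a).sum()); Rm=np.array([[np.cos(th),-np.sin(th)],[np.sin(th),np.cos(th)]])
o=P.mean(0)-Rm@L.mean(0); print(o,np.degrees(th),np.round(P-(L@Rm.T+o),1))
g=o+Rm@[-24,0]; print('grasp',g)
plan([*g,60],np.degrees(th)+180,1)
for t in ['gauge','deburrer']:
    d=pinpoint(t,'wrist')[0]; print(t,Rm.T@(w(T,d['xyz'])[:2]-o))
```

```text
[[386.5 203. ]
 [427.3 238.9]
 [486.4 171.8]
 [453.7 143.4]]
[436.21466969 187.28476405] -48.90161177565793 [[ 1.   0.2]
 [-0.4 -0.7]
 [-0.5  0. ]
 [-0.1  0.5]]
grasp [420.43817255 205.37072928]
[-0.013   0.0622  0.9992] [ 0.0004  0.0002 -0.0054]
gauge [ 11.93047409 -77.70471585]
deburrer [ 9.88946886 77.59754646]
```

```bash
python3 -m jog '0 0 0 0 0 0 -.64;-.013 .062 .5 0 0 -.005 -.64;-.013 .062 .5 0 0 -.005 -.64;-.013 .062 .98 0 0 -.005 -.64;-.013 .062 .98 0 0 -.005 -.64;-.013 .062 .98 0 0 -.005 -.64;-.013 .062 .98 0 0 -.005 -.64'
python3 - <<'E'
from h import *
plan([420.4,205.4,21],131.1,1)
E
```

```text
t: 4.45
ee_pos: [420.0, 206.0, 63.6]
orientation: [-1.298, -2.859, 0.003]
ft_force: [-0.8, -0.6, 0.1]
width: 72.1
grasp_force: 0.0
[-3.800e-03 -1.000e-04  2.132e-01] [-0.0044 -0.0013  0.0024]
```

```bash
python3 -m jog '-.004 0 .1 0 0 0 -.64;-.004 0 .212 0 0 0 -.64;-.004 0 .212 0 0 0 -.64;-.004 0 .212 0 0 0 1;-.004 0 .212 0 0 0 1;-.004 0 .212 0 0 0 1;-.004 0 .212 0 0 0 1;-.004 0 .212 0 0 0 1'
```

```text
t: 5.25
ee_pos: [421.5, 205.9, 23.2]
orientation: [1.298, 2.859, 0.002]
ft_force: [-2.5, -2.1, 14.7]
width: 56.2
grasp_force: 29.9
```

```bash
python3 -m jog '0 0 -.05 0 0 0 1;0 0 -.05 0 0 0 1;0 0 -.05 0 0 0 1'
python3 -m jog '0 0 -.2 0 0 0 1;0 0 -.4 0 0 0 1;0 0 -.55 0 0 0 1;0 0 -.55 0 0 0 1;0 0 -.55 0 0 0 1'
python3 - <<'E'
from h import *
im,m,T=shot('wrist','w2.png')
o=get_obs(); print(o['ee_pos'],o['orientation'])
m,T=cam('top'); get_image('top')
for t in ['dock','dock_mouth','dock_stop','spare_cap']:
    print(t,[(np.round(w(T,d['xyz']),1).tolist(),round(d['confidence'],2)) for d in pinpoint(t,'top')[:2]])
E
```

```text
t: 5.55
ee_pos: [421.3, 205.7, 31.9]
orientation: [1.298, 2.86, 0.002]
ft_force: [-0.4, -0.1, -4.0]
width: 56.0
grasp_force: 29.8
t: 6.05
ee_pos: [420.8, 205.5, 141.1]
orientation: [1.298, 2.86, 0.001]
ft_force: [-0.5, -0.6, -3.4]
width: 55.7
grasp_force: 30.0
[420.07306989 205.20721415 140.25190713] [-1.29813879e+00 -2.85973781e+00  1.73384762e-03]
dock [([561.3, -195.8, -2.5], 0.64)]
dock_mouth [([495.9, -182.1, 1.4], 0.59)]
dock_stop [([616.6, -217.7, 16.1], 0.7)]
spare_cap [([474.9, -87.9, -2.0], 0.54)]
```

View pics/w2.png

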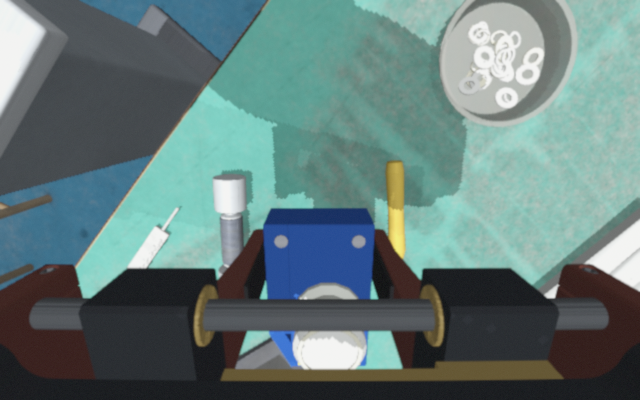

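Run:
```python
from h import *
plan([615,-215,250],163,3)
```

```text
[-0.7409 -0.217  -0.1834] [-0.0014 -0.0009 -0.3537]
[-0.6883 -0.3496 -0.1832] [-0.0014 -0.0009 -0.3537]
[-0.6123 -0.4702 -0.1832] [-0.0014 -0.0009 -0.3537]
```

```bash
python3 -m jog '-.2 -.05 -.18 0 0 0 1;-.42 -.12 -.18 0 0 -.2 1;-.6 -.18 -.18 0 0 -.354 1;-.741 -.217 -.18 0 0 -.354 1;-.741 -.217 -.18 0 0 -.354 1' >/dev/null
python3 -m jog '-.688 -.35 -.183 0 0 -.354 1;-.688 -.35 -.183 0 0 -.354 1;-.688 -.35 -.183 0 0 -.354 1;-.688 -.35 -.183 0 0 -.354 1' >/dev/null
python3 -m jog '-.22 -.16 -.183 0 0 -.1 1;-.42 -.32 -.183 0 0 -.2 1;-.55 -.42 -.183 0 0 -.354 1;-.612 -.47 -.183 0 0 -.354 1;-.612 -.47 -.183 0 0 -.354 1;-.612 -.47 -.183 0 0 -.354 1;-.612 -.47 -.183 0 0 -.354 1'
python3 - <<'E'
from h import *
im,m,T=shot('wrist','w3.png'); print(np.round(T[:3,3],1))
for t in ['dock','dock_mouth','dock_stop','spare_cap']:
    print(t,[(np.round(w(T,d['xyz']),1).tolist(),round(d['confidence'],2)) for d in pinpoint(t,'wrist')[:2]])
E
```

```text
t: 7.95
ee_pos: [614.6, -212.7, 249.7]
orientation: [-0.462, -3.105, -0.001]
ft_force: [0.7, 0.8, -3.5]
width: 55.9
grasp_force: 30.0
[ 543.8 -191.   394.2]
dock []
dock_mouth []
dock_stop [([618.2, -212.6, 16.0], 0.87)]
spare_cap [([476.5, -92.0, 1.4], 0.74)]
```

View pics/w3.png

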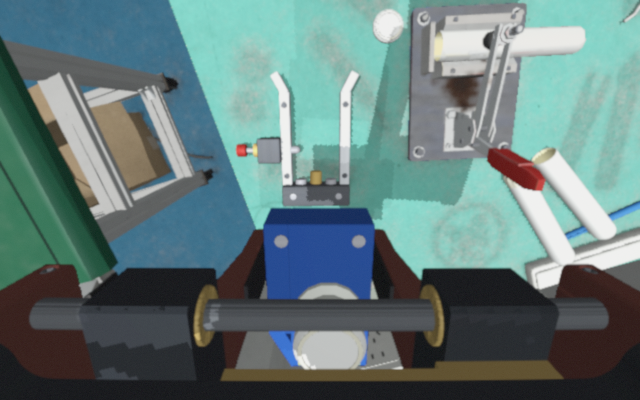

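Run:
```python
import cv2
im=cv2.imread('pics/w3.png')[65:210,260:370]
cv2.imwrite('pics/w3c.png',cv2.resize(im,None,fx=4,fy=4,interpolation=cv2.INTER_CUBIC))
```

```text
(no output)
```

View pics/w3c.png

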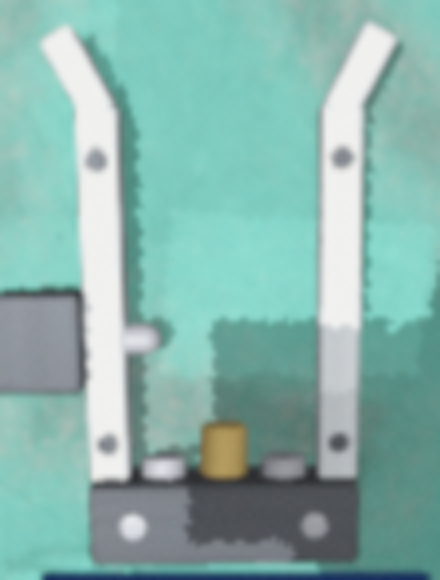

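Run:
```python
from h import *
m,T=cam('wrist')
def f(pts,z): 
    P=px2w(m,T,[[260+x/4-.4,65+y/4-.4] for x,y in pts],z)[:,:2]; print(np.round(P,1).tolist()); return P
A=f([(96,160),(342,157),(108,443),(338,441)],20)   # screws
print('screw yaw', np.degrees(np.arctan2(*((A[2]+A[3]-A[0]-A[1])[::-1]))), np.linalg.norm(A[0]-A[1]))
B=f([(119,107),(323,107),(131,478),(319,470)],20)  # rail inner edges
print(np.linalg.norm(B[0]-B[1]),np.linalg.norm(B[2]-B[3]),[np.degrees(np.arctan2(*((B[i+2]-B[i])[::-1]))) for i in (0,1)])
C=f([(133,525),(314,525)],30); D=f([(163,455),(285,455)],14)  # block screws, pads
F=f([(224,422)],14)  # ejector tip
G=f([(42,40),(72,24),(372,20),(397,40)],20)
E=(A[2]+A[3]-A[0]-A[1]); ax=E/np.linalg.norm(E)
M=[(A[0]+A[1])/2,(A[2]+A[3])/2,(B[0]+B[1])/2,C.mean(0),D.mean(0)]
for p in M: print(np.round((p-M[0])@ax,1), np.round((p-M[0])@[-ax[1],ax[0]],1))
print(ax,M[0],M[2])
```

```text
[[525.0, -229.1], [545.2, -159.7], [606.4, -252.6], [626.6, -183.7]]
screw yaw -16.22711067861881 72.23790645257795
[[513.0, -218.0], [530.2, -161.3], [619.1, -249.2], [633.8, -191.9]]
59.264476351096064 59.18471561966065 [np.float64(-16.37347223945507), np.float64(-16.433840004008612)]
[[631.5, -251.7], [647.8, -198.1]]
[[616.2, -238.0], [627.4, -200.9]]
[[611.6, -216.3]]
[[489.2, -233.4], [487.7, -223.8], [511.5, -141.5], [518.8, -136.0]]
0.0 0.0
84.8 0.0
-14.3 0.8
108.9 -0.1
90.2 0.2
[ 0.96016157 -0.27944546] [ 535.1217572  -194.42230556] [ 521.58414006 -189.64451839]
```

Run:
```python
from h import *
im=cv2.imread('pics/w3.png'); m,T=cam('wrist'); o=get_obs()
hsv=cv2.cvtColor(im,cv2.COLOR_BGR2HSV); b=cv2.inRange(hsv,(105,120,30),(125,255,255))
for v in (212,216,220,224,228,232,240,260,270,280):
    c=np.where(b[v,250:390])[0]+250; print(v,c.min(),c.max(),im[v,320],end='; ')
print()
cv2.imwrite('pics/x.png',im)
r=R.from_rotvec(o['orientation'])
uv=[[266,222],[373.5,222],[281,241],[358.5,241]]
P=px2w(m,T,uv,o['ee_pos'][2]+3)
print(np.round(r.inv().apply(P-o['ee_pos']),1))
print('tool yaw',np.degrees(np.arctan2(*(r.as_matrix()[:2,0][::-1]))))
ax=np.array([np.cos(np.radians(-16.3)),np.sin(np.radians(-16.3))]); O=np.array([564.5,-203.0])
for x in (-190,-135,-85):print(x,O+ax*x)
```

```text
212 270 367 [93 47 26]; 216 268 369 [92 47 26]; 220 267 371 [94 47 24]; 224 265 372 [122  61  32]; 228 264 373 [148  78  42]; 232 263 374 [147  77  40]; 240 264 373 [147  78  42]; 260 264 373 [147  75  37]; 270 265 372 [147  77  41]; 280 266 371 [148  77  43]; 
[[ 22.  -25.7  -3. ]
 [ 22.1  27.2  -3. ]
 [ 11.9 -18.6  -3. ]
 [ 11.9  20.2  -3. ]]
tool yaw 163.083493341
-190 [ 382.13699452 -149.67332531]
-135 [ 434.92628558 -165.1099943 ]
-85 [ 482.91655018 -179.14332974]
```

Run:
```python
from h import *
plan([451,-170.5,120],163.7,1)
```

```text
[ 0.8497 -0.0322  0.6533] [ 0.0001  0.     -0.0206]
```

```bash
python3 -m jog '.2 0 .1 0 0 0 1;.4 -.01 .25 0 0 0 1;.6 -.02 .4 0 0 0 1;.8 -.03 .55 0 0 -.02 1;.85 -.032 .653 0 0 -.02 1;.85 -.032 .653 0 0 -.02 1;.85 -.032 .653 0 0 -.02 1;.85 -.032 .653 0 0 -.02 1'
python3 - <<'E'
from h import *
plan([451,-170.5,24],163.7,1)
E
```

```text
t: 9.0
ee_pos: [453.6, -172.1, 121.4]
orientation: [0.446, 3.106, -0.002]
ft_force: [0.1, 0.4, -2.8]
width: 55.7
grasp_force: 30.0
[0.0169 0.0039 0.487 ] [-0.0007  0.008  -0.002 ]
```

```bash
python3 -m jog '.005 .002 .2 0 0 0 1;.005 .002 .35 0 0 0 1;.005 .002 .43 0 0 0 1;.005 .002 .46 0 0 0 1;.005 .002 .47 0 0 0 1;.005 .002 .47 0 0 0 1'
python3 - <<'E'
from h import *
print(get_obs()['ee_pos']);plan([451,-170.5,24],163.7,1)
E
```

```text
t: 9.6
ee_pos: [451.5, -171.0, 26.7]
orientation: [0.447, 3.108, -0.001]
ft_force: [0.1, -0.5, -3.4]
width: 56.1
grasp_force: 30.0
[ 451.48132184 -170.9544563    26.6873602 ]
[0.003  0.0015 0.0134] [-0.0004  0.0038 -0.0021]
```

```bash
python3 -m jog '0 .002 .012 0 0 0 1;-.03 .002 .012 0 0 0 1;-.06 .002 .012 0 0 0 1;-.09 .002 .012 0 0 0 1;-.09 .002 .012 0 0 0 1'
python3 -m jog '-.02 0 0 0 0 0 1;-.04 0 0 0 0 0 1;-.06 0 0 0 0 0 1;-.09 0 0 0 0 0 1;-.09 0 0 0 0 0 1'
python3 - <<'E'
from h import *
o=get_obs(); ax=np.array([np.cos(np.radians(-16.3)),np.sin(np.radians(-16.3))]); d=o['ee_pos'][:2]-[564.3,-203.6]; print(d@ax, d@[-ax[1],ax[0]],o['moment'])
im,m,T=shot('wrist','w4.png')
E
```

```text
t: 10.1
ee_pos: [469.7, -175.9, 24.0]
orientation: [0.447, 3.106, -0.001]
ft_force: [1.2, -0.3, 0.2]
width: 56.2
grasp_force: 30.0
t: 10.6
ee_pos: [485.7, -180.6, 23.5]
orientation: [0.447, 3.109, -0.0]
ft_force: [1.2, -0.1, 1.8]
width: 55.9
grasp_force: 30.0
-81.91678117293263 0.05689581836135957 [ 0.01332451 -0.35438934 -0.03656094]
```

View pics/w4.png

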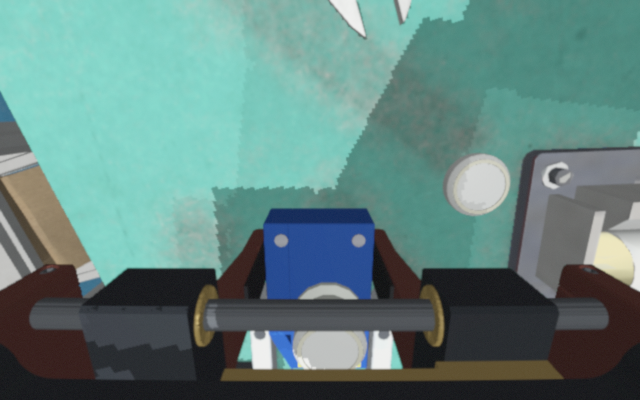

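```bash
python3 -m jog '0 0 0 0 0 0 -.55;0 0 0 0 0 0 -.55;0 0 0 0 0 0 -.55'
python3 -m jog '.05 0 0 0 0 0 -.55;.13 0 0 0 0 0 -.55;.22 0 0 0 0 0 -.55;.22 0 0 0 0 0 -.55;.22 0 .012 0 0 0 1;.22 0 .012 0 0 0 1;.22 0 .012 0 0 0 1;.22 0 .012 0 0 0 1'
python3 - <<'E'
from h import *
o=get_obs(); ax=np.array([np.cos(np.radians(-16.3)),np.sin(np.radians(-16.3))]); d=o['ee_pos'][:2]-[564.3,-203.6]; print(d@ax, d@[-ax[1],ax[0]],o['moment'])
E
```

```text
t: 10.95
ee_pos: [484.8, -180.2, 23.4]
orientation: [-0.447, -3.11, -0.0]
ft_force: [0.6, 0.7, -0.0]
width: 67.7
grasp_force: 0.0
t: 11.75
ee_pos: [443.2, -168.1, 21.1]
orientation: [0.447, 3.109, -0.0]
ft_force: [-0.0, 0.3, -0.4]
width: 39.6
grasp_force: 0.0
-126.1574385494397 0.11261365092722728 [ 0.03179175 -0.14394837  0.01998349]
```

```bash
python3 -m jog '0 0 0 0 0 0 1;0 0 0 0 0 0 1;0 0 0 0 0 0 1;0 0 0 0 0 0 1;0 0 0 0 0 0 1;0 0 0 0 0 0 1'
python3 -m jog '-.02 0 0 0 0 0 1;-.04 0 0 0 0 0 1;-.05 0 0 0 0 0 1;-.06 0 0 0 0 0 1;-.07 0 0 0 0 0 1;-.08 0 0 0 0 0 1;-.09 0 0 0 0 0 1;-.1 0 0 0 0 0 1'
python3 -m jog '-.015 0 0 0 0 0 1;-.03 0 0 0 0 0 1;-.045 0 0 0 0 0 1;-.06 0 0 0 0 0 1;-.075 0 0 0 0 0 1;-.09 0 0 0 0 0 1'
```

```text
t: 12.35
ee_pos: [442.6, -167.9, 21.1]
orientation: [-0.447, -3.11, -0.0]
ft_force: [-0.1, 0.6, -0.2]
width: 0.4
grasp_force: 0.0
t: 13.15
ee_pos: [462.0, -173.5, 21.0]
orientation: [-0.447, -3.11, -0.0]
ft_force: [-0.8, 0.4, -0.6]
width: 0.8
grasp_force: 0.7
t: 13.75
ee_pos: [479.4, -178.6, 21.1]
orientation: [-0.447, -3.11, -0.0]
ft_force: [-2.8, 0.2, -0.7]
width: 0.5
grasp_force: 0.7
```

```bash
for i in 1; do
python3 -m jog '-.004 0 0 0 0 0 1;-.008 0 0 0 0 0 1;-.012 0 0 0 0 0 1;-.016 0 0 0 0 0 1;-.02 0 0 0 0 0 1;-.024 0 0 0 0 0 1;-.028 0 0 0 0 0 1;-.032 0 0 0 0 0 1'
python3 -m jog '-.004 0 0 0 0 0 1;-.008 0 0 0 0 0 1;-.012 0 0 0 0 0 1;-.016 0 0 0 0 0 1;-.02 0 0 0 0 0 1;-.024 0 0 0 0 0 1;-.028 0 0 0 0 0 1;-.032 0 0 0 0 0 1'
python3 -m jog '-.004 0 0 0 0 0 1;-.008 0 0 0 0 0 1;-.012 0 0 0 0 0 1;-.016 0 0 0 0 0 1;-.02 0 0 0 0 0 1;-.024 0 0 0 0 0 1;-.028 0 0 0 0 0 1;-.032 0 0 0 0 0 1'
python3 -m jog '-.004 0 0 0 0 0 1;-.008 0 0 0 0 0 1;-.012 0 0 0 0 0 1;-.016 0 0 0 0 0 1;-.02 0 0 0 0 0 1;-.024 0 0 0 0 0 1;-.028 0 0 0 0 0 1;-.032 0 0 0 0 0 1'
done | egrep '^t|ee_|ft_'
```

```text
t: 14.55
ee_pos: [485.3, -180.4, 21.1]
ft_force: [-2.5, 0.4, 2.5]
t: 15.35
ee_pos: [491.1, -182.0, 21.0]
ft_force: [-4.2, 1.2, 2.8]
t: 16.15
ee_pos: [495.9, -183.3, 20.9]
ft_force: [-9.2, 4.6, 5.5]
t: 16.95
ee_pos: [501.3, -184.7, 20.8]
ft_force: [-9.7, 5.5, 6.3]
```

```bash
for i in 1; do
python3 -m jog '-.004 0 0 0 0 0 1;-.008 0 0 0 0 0 1;-.012 0 0 0 0 0 1;-.016 0 0 0 0 0 1;-.02 0 0 0 0 0 1;-.024 0 0 0 0 0 1;-.028 0 0 0 0 0 1;-.032 0 0 0 0 0 1'
python3 -m jog '-.004 0 0 0 0 0 1;-.008 0 0 0 0 0 1;-.012 0 0 0 0 0 1;-.016 0 0 0 0 0 1;-.02 0 0 0 0 0 1;-.024 0 0 0 0 0 1;-.028 0 0 0 0 0 1;-.032 0 0 0 0 0 1'
python3 -m jog '-.004 0 0 0 0 0 1;-.008 0 0 0 0 0 1;-.012 0 0 0 0 0 1;-.016 0 0 0 0 0 1;-.02 0 0 0 0 0 1;-.024 0 0 0 0 0 1;-.028 0 0 0 0 0 1;-.032 0 0 0 0 0 1'
done | egrep '^t|ee_|ft_'
```

```text
t: 17.75
ee_pos: [508.5, -186.9, 20.7]
ft_force: [-4.1, 3.2, -0.6]
t: 18.55
ee_pos: [513.9, -188.6, 20.7]
ft_force: [-7.7, 3.6, 4.1]
t: 19.35
ee_pos: [520.0, -190.5, 20.8]
ft_force: [-9.4, 3.3, 4.7]
```

```bash
for i in 1; do
python3 -m jog '-.004 0 0 0 0 0 1;-.008 0 0 0 0 0 1;-.012 0 0 0 0 0 1;-.016 0 0 0 0 0 1;-.02 0 0 0 0 0 1;-.024 0 0 0 0 0 1'
python3 -m jog '-.004 0 0 0 0 0 1;-.008 0 0 0 0 0 1;-.012 0 0 0 0 0 1'
python3 -m jog '-.004 0 0 0 0 0 1;-.008 0 0 0 0 0 1'
done | egrep '^t|ee_|ft_'
```

```text
t: 19.95
ee_pos: [521.7, -190.9, 20.5]
ft_force: [-17.9, 5.2, 11.7]
t: 20.25
ee_pos: [521.9, -190.9, 20.2]
ft_force: [-23.3, 7.3, 16.4]
t: 20.45
ee_pos: [522.1, -190.9, 20.0]
ft_force: [-27.6, 7.9, 20.0]
```

```bash
python3 -m jog '0 0 -.003 0 0 0 1;0 0 -.003 0 0 0 1;0 0 -.003 0 0 0 1;0 0 -.003 0 0 0 1;0 0 -.003 0 0 0 1;0 0 -.003 0 0 0 1' | egrep '^t|ee_|ft_'
python3 - <<'E'
from h import *
a,m,T=shot('scene','s1.png'); b,mt,Tt=shot('top','t1.png'); c,mw,Tw=shot('wrist','w5.png')
def pr(m,T,p):
    q=T[:3,:3].T@(np.array(p,float)-T[:3,3]); return (int(m['fx']*q[0]/q[2]+m['cx']),int(m['fy']*q[1]/q[2]+m['cy']))
D=[575,-206,15]
out=[]
for im,mm,TT in((a,m,T),(b,mt,Tt)):
    u,v=pr(mm,TT,D); print(u,v)
    u=min(max(u,50),590); v=min(max(v,50),350)
    out.append(cv2.resize(im[v-50:v+50,u-50:u+50,::-1],(400,400),interpolation=cv2.INTER_CUBIC))
cv2.imwrite('pics/st1.png',np.hstack(out))
E
```

```text
t: 21.05
ee_pos: [522.2, -190.7, 20.1]
ft_force: [-23.9, 7.9, 12.0]
380 166
433 193
```

View pics/st1.png

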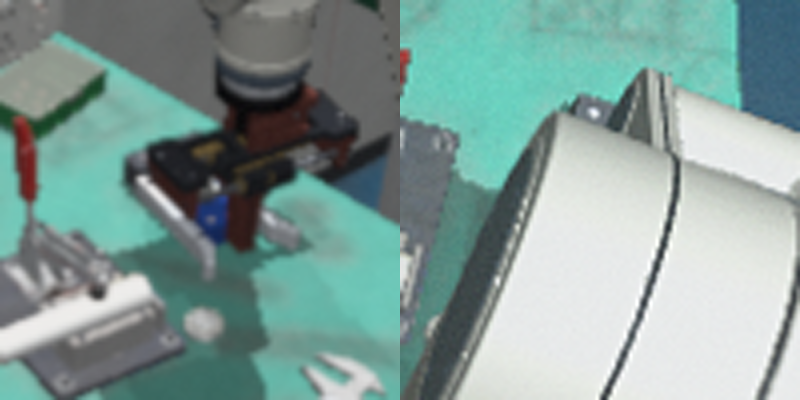

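```bash
for i in 1 2 3 4 5 6 7; do
python3 -m jog '0 0 0 0 0 0 1;0 0 0 0 0 0 1;0 0 0 0 0 0 1;0 0 0 0 0 0 1;0 0 0 0 0 0 1;0 0 0 0 0 0 1;0 0 0 0 0 0 1;0 0 0 0 0 0 1'
done | egrep '^t|ee_|ft_'
```

```text
t: 22.0
ee_pos: [522.2, -190.7, 20.1]
ft_force: [-23.8, 7.6, 10.9]
t: 22.8
ee_pos: [522.2, -190.7, 20.1]
ft_force: [-24.5, 7.4, 12.1]
t: 23.6
ee_pos: [522.2, -190.7, 20.0]
ft_force: [-23.2, 8.0, 12.8]
t: 24.4
ee_pos: [522.2, -190.7, 20.1]
ft_force: [-23.4, 7.1, 11.8]
t: 25.2
ee_pos: [522.2, -190.7, 20.1]
ft_force: [-24.7, 7.3, 11.8]
t: 26.0
ee_pos: [522.2, -190.7, 20.1]
ft_force: [-24.5, 8.1, 12.3]
t: 26.8
ee_pos: [522.2, -190.8, 20.1]
ft_force: [-23.5, 7.1, 10.9]
```

```bash
for i in 1; do
python3 -m jog '.005 0 0 0 0 0 1;.01 0 0 0 0 0 1;.015 0 0 0 0 0 1;.02 0 0 0 0 0 1'
python3 -m jog '.005 0 0 0 0 0 1;.01 0 0 0 0 0 1'
python3 -m jog '.005 0 0 0 0 0 1;.01 0 0 0 0 0 1'
python3 -m jog '.005 0 0 0 0 0 1;.01 0 0 0 0 0 1'
python3 -m jog '.005 0 0 0 0 0 1;.01 0 0 0 0 0 1'
python3 -m jog '.005 0 0 0 0 0 1;.01 0 0 0 0 0 1'
done | egrep '^t|ee_|ft_'
```

```text
t: 27.2
ee_pos: [521.9, -190.6, 20.2]
ft_force: [-10.3, 5.9, -0.7]
t: 27.4
ee_pos: [521.6, -190.7, 20.6]
ft_force: [-7.5, 4.1, -0.8]
t: 27.6
ee_pos: [521.3, -190.9, 21.0]
ft_force: [-4.8, 2.3, -2.0]
t: 27.8
ee_pos: [519.9, -190.6, 21.2]
ft_force: [-4.6, 2.3, -2.1]
t: 28.0
ee_pos: [518.6, -190.3, 21.4]
ft_force: [-3.9, 2.0, -2.0]
t: 28.2
ee_pos: [518.3, -190.3, 22.1]
ft_force: [0.1, 0.8, 0.5]
```

```bash
for i in 1; do
python3 -m jog '.04 0 0 0 0 0 1;.08 0 0 0 0 0 1;.08 0 -.2 0 0 0 1;.08 0 -.4 0 0 0 1;.08 0 -.6 0 0 0 1;.08 0 -.8 0 0 0 1;.08 0 -1 0 0 0 1;.08 0 -1 0 0 0 1'
python3 -m jog '-.2 0 -.1 0 0 0 1;-.4 0 -.15 0 0 0 1;-.6 0 -.15 0 0 0 1;-.8 0 -.15 0 0 0 1;-.85 0 -.15 0 0 0 1;-.85 0 -.15 0 0 0 1;-.85 0 -.15 0 0 0 1;-.85 0 -.15 0 0 0 1'
done | egrep '^t|ee_|ft_'
python3 - <<'E'
from h import *
im,m,T=shot('wrist','w6.png')
for t in ['pallet','cap_top','pallet_tail','dock_stop','spare_cap']:
    print(t,[(np.round(w(T,d['xyz']),1).tolist(),round(d['confidence'],2)) for d in pinpoint(t,'wrist')[:2]])
K=im[40:240,220:420,::-1]; cv2.imwrite('pics/w6c.png',cv2.resize(K,(600,600),interpolation=cv2.INTER_CUBIC))
E
```

```text
t: 29.0
ee_pos: [504.5, -186.4, 227.3]
ft_force: [-0.4, -0.4, -0.2]
t: 29.8
ee_pos: [663.4, -232.8, 251.4]
ft_force: [0.6, 0.3, -0.0]
pallet [([532.6, -193.6, 9.6], 0.61), ([573.8, -207.2, -0.7], 0.55)]
cap_top [([587.3, -200.9, 56.5], 0.63)]
pallet_tail [([528.6, -191.8, 9.5], 0.84)]
dock_stop [([620.4, -213.4, 13.6], 0.67)]
spare_cap []
```

View pics/w6c.png

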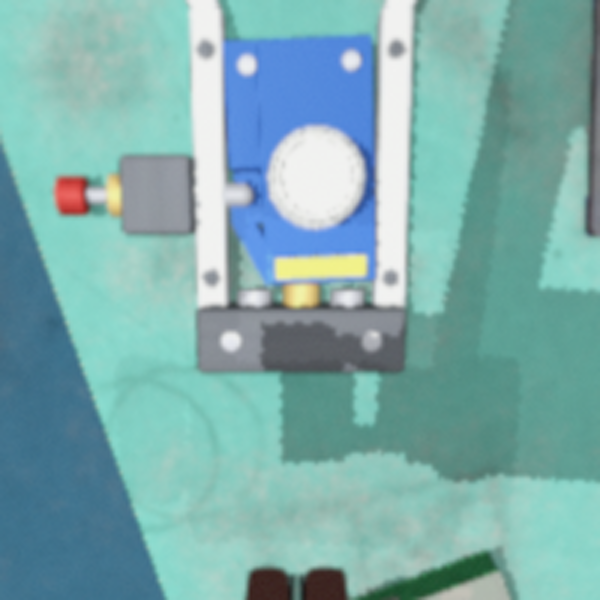

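Run:
```python
from h import *
m,T=cam('wrist')
p=px2w(m,T,[[325.3,98.3]],56.5)[0]; print(p)
ax=np.array([np.cos(np.radians(-16.3)),np.sin(np.radians(-16.3))]);n=np.array([-ax[1],ax[0]]); print(np.array([564.3,-203.6])+18*ax+5*n)
plan([*p[:2],90],163.7,1)
```

```text
[ 582.50633608 -201.46706554   56.5       ]
[ 582.9798288 -203.8529743]
[0.4387 0.0361 0.8101] [-0.0001  0.0007 -0.0024]
```

```bash
for i in 1; do
python3 -m jog '.2 .02 .1 0 0 0 1;.35 .032 .3 0 0 0 1;.439 .032 .5 0 0 0 1;.439 .032 .7 0 0 0 1;.439 .032 .8 0 0 0 1;.439 .032 .8 0 0 0 1;.439 .032 .8 0 0 0 1'
python3 -m jog '0 0 .02 0 0 0 1;0 0 .04 0 0 0 1;0 0 .06 0 0 0 1;0 0 .07 0 0 0 1;0 0 .075 0 0 0 1;0 0 .08 0 0 0 1;0 0 .085 0 0 0 1;0 0 .09 0 0 0 1'
python3 -m jog '0 0 .005 0 0 0 1;0 0 .01 0 0 0 1;0 0 .015 0 0 0 1;0 0 .02 0 0 0 1'
done | egrep '^t|ee_|ft_'
```

```text
t: 30.8
ee_pos: [582.8, -202.4, 92.1]
ft_force: [0.1, 0.1, 0.7]
t: 31.6
ee_pos: [582.5, -202.3, 73.7]
ft_force: [-0.4, -0.2, -0.4]
t: 32.0
ee_pos: [582.6, -202.3, 70.2]
ft_force: [-2.0, 0.3, 5.7]
```

```bash
for i in 1; do
python3 -m jog '0 0 .005 0 0 0 1;0 0 .01 0 0 0 1;0 0 .015 0 0 0 1;0 0 .02 0 0 0 1'
python3 -m jog '0 0 .005 0 0 0 1;0 0 .01 0 0 0 1;0 0 .01 0 0 0 1'
python3 -m jog '0 0 .005 0 0 0 1;0 0 .01 0 0 0 1;0 0 .01 0 0 0 1'
done | egrep '^t|ee_|ft_'
```

```text
t: 32.4
ee_pos: [582.5, -202.3, 66.2]
ft_force: [-1.7, 0.9, 6.2]
t: 32.7
ee_pos: [582.6, -202.3, 65.2]
ft_force: [-3.6, 2.2, 13.1]
t: 33.0
ee_pos: [582.7, -202.3, 64.9]
ft_force: [-9.0, 3.2, 29.2]
```

```bash
for i in 1; do
python3 -m jog '0 0 0 0 0 0 1;0 0 0 0 0 0 1'
python3 -m jog '0 0 -.02 0 0 0 1;0 0 -.05 0 0 0 1;0 0 -.2 0 0 0 1;0 0 -.4 0 0 0 1;0 0 -.6 0 0 0 1;0 0 -.8 0 0 0 1;0 0 -.9 0 0 0 1;0 0 -.9 0 0 0 1'
python3 -m jog '-.2 0 0 0 0 0 1;-.4 0 0 0 0 0 1;-.44 0 0 0 0 0 1;-.44 0 0 0 0 0 1;-.44 0 0 0 0 0 1'
done | egrep '^t|ee_|ft_'
python3 - <<'E'
from h import *
im,m,T=shot('wrist','w7.png')
for t in ['cap_top','pallet_tail']:
    print(t,[(np.round(w(T,d['xyz']),1).tolist(),round(d['confidence'],2)) for d in pinpoint(t,'wrist')[:2]])
K=im[40:240,220:420,::-1]; cv2.imwrite('pics/w7c.png',cv2.resize(K,(600,600),interpolation=cv2.INTER_CUBIC))
E
```

```text
t: 33.2
ee_pos: [582.7, -202.4, 64.9]
ft_force: [-9.3, 3.3, 28.4]
t: 34.0
ee_pos: [584.2, -202.9, 245.2]
ft_force: [-0.7, -0.3, -0.3]
t: 34.5
ee_pos: [665.4, -226.6, 239.9]
ft_force: [0.2, 0.0, -0.1]
cap_top [([589.4, -200.4, 47.6], 0.66)]
pallet_tail [([531.4, -194.8, 9.4], 0.69)]
```

View pics/w7c.png

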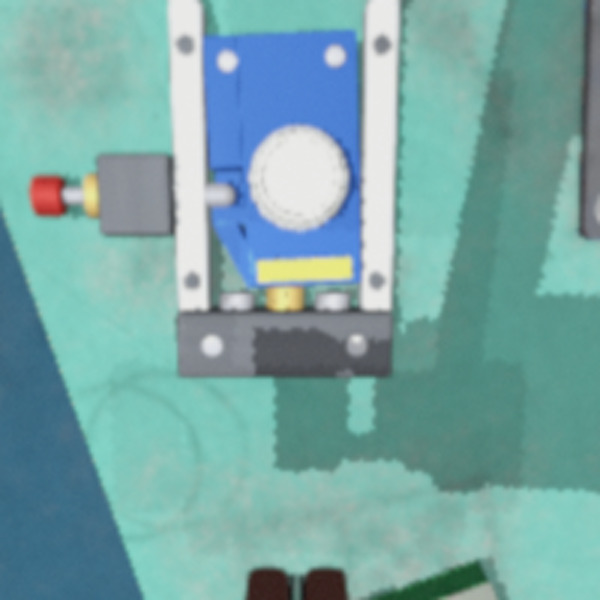

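The pallet is still locked: the pin sits in the notch at crop (220,194) and the nose rests just off the stops. The cap at (299,177) is down, with its top at about 48 mm.

```bash
python3 -c "from workcell import close_job; print(close_job())"
```

```text
the job is handed in; nothing more can be done
None
```

The pallet is locked in the dock with the plunger fully in its notch, the cap is pressed fully down, and I handed the job in at about 35 s of the 66 s allowed; I did not re-check the gauge, deburring tool, dish or spare cap in a final picture, but all moves were planned clear of them.

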